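# Hang the dough-docker roller to dry on its axle

### The job

Take the steel axle with the black handle, thread it through the bore of the blue studded roller lying in the wooden cradle, and lift the roller out on the axle. Then hang it on the drying rack: lay the axle in both V notches with the roller between the two yellow uprights, and let go. Never touch the roller with the robot or let it fall onto the worktop, and leave the other things on the worktop where they are.

Things in the scene. Friction and masses are not known exactly. Their poses are not given: they have to be found in the camera images.
- axle: Loose axle tool, 204 mm long, 110 g, lying level. Origin: on the rod's axis where it leaves the black handle. x: along the rod to its tip (at the start to the robot's left, world +y, within 0.5 rad); z up as it lies, origin then 18 mm up. Handle: x -76 to 0 mm, 20 mm wide (y), 36 mm tall (z), centred on the axis, flat sides. Collar dia. 17 mm to x = 5 mm, steel rod dia. 12 mm to x = 128 mm.
- axle_tip (a point): Free end of the rod, on its axis (axle x = 128 mm). The empty axle balances about 6 mm inside the handle.
- axle_mid (a point): Point on the rod's axis at axle x = 62 mm, where the middle of the roller belongs and which belongs midway between the rack's uprights.
- roller: Loose blue roller with white studs, 60 mm long, 60 mm in diameter, 160 to 240 g; straight through bore 24 mm in diameter. Origin: its centre, on the bore's axis. x: along the bore (at the start to the robot's left within 0.3 rad); y and z turn as it rolls. In the cradle the bore is level, 51 mm above the worktop. Hanging on the level rod, its centre is 6 mm below the rod's axis.
- cradle: Fixed low wooden cradle, 84 x 84 mm. The roller lies on two rails (tops 28 mm high) along its x, with 4 mm of play each way between two end lips (tops 30 mm high, outer faces at x = +-40 mm), lower than the bore. Origin: centre of the underside; x along the roller's bore.
- rack: Fixed drying rack: wooden base 130 x 80 x 12 mm, two yellow uprights at x = -47 and +47 mm (10 mm thick, 84 mm free between them), each ending in an open V notch (80 degrees, 46 mm wide at the top, 133 mm high). Origin: centre of the underside; x from notch to notch, to the robot's left within 0.3 rad. The axle fits either way round, its handle outside the uprights.
- rack_seat (a point): Midway between the two notches, at the height of the axis of a rod that lies in both (115 mm above the worktop). Axes as the rack's.
- squeeze_mustard: Yellow squeeze bottle 200 mm tall, bystander at the back; origin at its foot.
- squeeze_chilli: Red squeeze bottle 200 mm tall, bystander at the back; origin at its foot.
- salt_shaker: Grey shaker 103 mm tall, bystander at the back; origin at its foot.
- spice_jar: Spice jar with a red cap, 173 mm tall, bystander at the back; origin at its foot.
- red_bowl: Red bowl 115 mm across and 59 mm tall, bystander at the right; origin at its foot.
- date_tape: Roll of beige tape, 104 mm across and 25 mm tall, bystander at the back right; origin at its underside.
- clear_tub: Clear tub 119 x 93 x 46 mm, bystander at the far right; origin at its underside.
- bench_scraper: Flat dough scraper 152 x 100 mm with a black grip, bystander at the far left; origin at its underside.
Things that resemble listed ones, but are neither listed nor needed, are in the scene too. Of the things like the roller, leave any that is pink, purple or red; of the rest the larger one is meant.

How it is judged (in metres and radians):
On the way, in this order (a step that is already met when the one before it is completed fails the run):
1. the rod passes right through the bore of the roller while the roller still lies in the cradle (x of roller in the frame of axle between 0.025 and 0.098 m and y of roller in the frame of axle between -0.012 and 0.012 m and z of roller in the frame of axle between -0.012 and 0.012 m and horizontal distance between roller and cradle below 0.012 m and height (world z) of roller below 0.062 m), for 0.1 s.
2. the roller is lifted clear of the cradle on the rod (x of roller in the frame of axle between 0.025 and 0.098 m and y of roller in the frame of axle between -0.012 and 0.012 m and z of roller in the frame of axle between -0.012 and 0.012 m and height (world z) of roller above 0.085 m), for 0.2 s.
At the end, for the whole second after the job is handed in: The axle lies at rest in both V notches (its middle point within 5 mm of the seat in height and sideways, within 15 mm along the rack, in line with it within 0.07 rad), and the roller hangs on it at rest between the uprights (its middle within 15 mm of the rack's middle), released (z of axle_mid in the frame of rack_seat between -0.005 and 0.005 m and y of axle_mid in the frame of rack_seat between -0.005 and 0.005 m and x of axle_mid in the frame of rack_seat between -0.015 and 0.015 m and angle between the x axis of axle and the x axis of rack, either way round below 0.07 rad and x of roller in the frame of rack_seat between -0.015 and 0.015 m and z of roller in the frame of rack_seat between -0.014 and 0.003 m and contact force between roller and axle above 0.5 N and linear speed of axle below 0.02 m/s and linear speed of roller below 0.03 m/s and y of roller in the frame of axle between -0.012 and 0.012 m and z of roller in the frame of axle between -0.012 and 0.012 m); the robot touches nothing.
It fails at once if the gripper or arm touches the roller (contact force between any of the fingers, the arm and roller above 1.5 N).
It fails at once if the roller falls to the worktop (height (world z) of roller below 0.04 m).
It fails at once if a bystander is moved by more than 4 cm (distance of any of squeeze_mustard, squeeze_chilli, salt_shaker, spice_jar, red_bowl, date_tape, clear_tub, bench_scraper from where it was at the start of the episode above 0.04 m).
It also fails if it takes over 64 s, if anything falls off the work surface, if the arm or the gripper's body presses on something with over 40 N, if the wrist force passes 120 N, or if a joint passes its speed limit or range.

### The arm

A 6-joint arm with a two-finger parallel gripper is mounted at the origin on a cart in front of the work surface, level with it; the furniture and walls round the work are solid. World frame = base frame: x ahead of the robot, y to its left, z up, the work surface at z = 0. Lengths are in m, angles in degrees, forces in N, time in s.
With the tool pointing down it reaches from about 0.4 to 0.825 m from the base axis. Payload 7 kg.
Tool frame: the origin (TCP) lies on the centre line of the jaws, within the pads' length; the fingertips stand 14 mm ahead of it and the grasp point (between the pads) lies 5 mm behind it; z points along the fingers, y is the line along which they close (so a half turn about z gives the same grasp; the last joint's range is limited). The gripper opens to 88 mm and grips with 3 to 60 N. Pads are 19 mm wide; open, the fingers measure 130 mm over their backs; the gripper's body (78 mm by 193 mm) begins 47 mm behind the grasp point.
Start: joints at [92.768, 20.546, 0.682, 0, -70.136, -16.507], TCP at [0.16, 0.656, 0.22] pointing down, gripper open.
Joint ranges: [-176.03, 176.03], [-82.01, 121.73], [-58.28, 71.71], [-173.87, 95.51], [-174.79, -0.11], [-173.66, 173.66]. Speed limits (degrees/s): [136.94, 136.94, 172.46, 180, 180, 180].

### API

Orientations are given as [roll, pitch, yaw] about the fixed x, y, z axes, in that order (R = Rz(yaw) Ry(pitch) Rx(roll)).
In Python, from plant import r gives the robot as it stands.
- The arm moves only by the tool send_rows, never from a script. Its argument "steps" is a list of rows, each an object with "dp": the shift along the tool's x, y, z in mm, a list of three; "roll": the turn about the tool's z in rad; "jaw": the opening in per cent of the stroke, from 0 (shut) to 100 (fully open). In form: [{"dp": [tx, ty, tz], "roll": roll, "jaw": jaw}, ...]. A call has 1 to 5 rows; each row is the pose to reach, as a shift and turn from the pose commanded when the call began, along the tool's axes at that moment; what a row does not reach only later rows make up. A row lasts 1/8 s, in which the tool goes at most 62.5 mm and 10.7 degrees, less where a joint would pass 70% of its speed; a pose out of reach is approached as far as the arm can. A call with a gripper value outside its range is refused whole. The fingers move at their own pace and stop on an object; "newtons" is the grip in N (left out, the last holds). Time passes only in rows, so rows that repeat a pose let the fingers close. It gives the time, the measured TCP pose, the force, the opening and the grip force at its end, in the units of the state.
- r.get_state(): the state, without advancing time (a new reading comes with each control period).
- r.capture(name): name is "side" or "top" or "wrist"; returns a dict with "image" (420x560x3 uint8, blue, green, red), "K" (3x3 intrinsics, pixels), "rvec" (rotation vector, rad) and "tvec" (3), from world to camera coordinates, as OpenCV has them. Camera axes: x right, y down, z forward; pixel columns grow to the right and rows downward; lengths in m; the calibration is good to about 2 mm. A picture is of the moment at which its call begins. There is no depth.
- r.close_job(): hands the job in; it is judged then, once.
The state is a dict: "time_s": time; "joints": joint angles; "qd": joint speeds; "joint_torque": joint torques, N m; "tcp_pos": TCP position; "eef_rot": TCP orientation; "contact_force": force on the tool from outside, world axes, zero at the start; "moment": the same for the moment, N m; "gripper_width": finger opening in m; "gripper_force": force on a finger pad.
Only numpy, scipy, OpenCV 4.12 (cv2) and the standard library are available. Lean on these libraries where they do the work, as an engineer would, in place of code of your own. Each camera call takes 0.05 s, during which the arm holds its last target. There are 200 camera calls.

## Working session

There is one attempt and no reset: what is moved stays moved. The work goes in short steps, Python scripts to look and compute and a tool call to move; the robot and the scene stay as the last step left them, time stands still between calls to the robot, and variables do not carry over. Pictures are saved under pics/ and viewed, at most 10 in all, crops included, and the job is handed in when it is done.

Besides the shell and the picture viewer there is one more tool, called after "Call:" as name(argument=value, ...) on one line, values as JSON. send_rows: Moves the arm, as the interface text tells. Its arguments: {"type":"object","properties":{"steps":{"type":"array","items":{"type":"object","properties":{"dp":{"type":"array","items":{"type":"number"}},"roll":{"type":"number"},"jaw":{"type":"number"}}}},"newtons":{"type":"number"}},"required":["steps"]}

```bash
mkdir -p pics; ls; cat > h.py <<'E'
import numpy as np, cv2, pickle
from plant import r
def cap(n,f):
    c=r.capture(n); cv2.imwrite(f'pics/{f}.png',c['image']); pickle.dump(c,open(f'pics/{f}.pkl','wb')); return c
def load(f): return pickle.load(open(f'pics/{f}.pkl','rb'))
def ray(c,uv):
    R=cv2.Rodrigues(np.array(c['rvec'],float))[0]; t=np.array(c['tvec'],float).ravel()
    d=np.linalg.inv(c['K'])@np.array([uv[0],uv[1],1.]); return -R.T@t, R.T@d
def atz(c,uv,z):
    o,d=ray(c,uv); return o+d*(z-o[2])/d[2]
def proj(c,P):
    return cv2.projectPoints(np.array(P,float).reshape(-1,3),np.array(c['rvec'],float),np.array(c['tvec'],float),np.array(c['K'],float),None)[0].reshape(-1,2)
E
python3 - <<'E'
from h import *
a=cap('top','top0'); b=cap('side','side0')
for c in(a,b): print(ray(c,(280,210)),c['K'][0,0])
s=r.get_state(); print(s['time_s'],s['tcp_pos'],s['eef_rot'],s['gripper_width'])
cv2.imwrite('pics/top0v.png',cv2.resize(a['image'],(800,600)))
cv2.imwrite('pics/side0v.png',cv2.resize(b['image'],(800,600)))
E
```

```text
pics
(array([0.04217397, 0.10538147, 1.70284332]), array([ 0.28472419, -0.05426311, -0.95708768])) 458.98037443464364
(array([ 0.40115273, -1.52907916,  0.68673669]), array([ 0.05418836,  0.92342829, -0.38046585])) 385.17228002215023
0.1 [0.1602356  0.65524843 0.21933631] [ 1.79916116e+02 -7.51718452e-03 -1.37460544e+01] 0.08772501244458801
```

View pics/top0v.png

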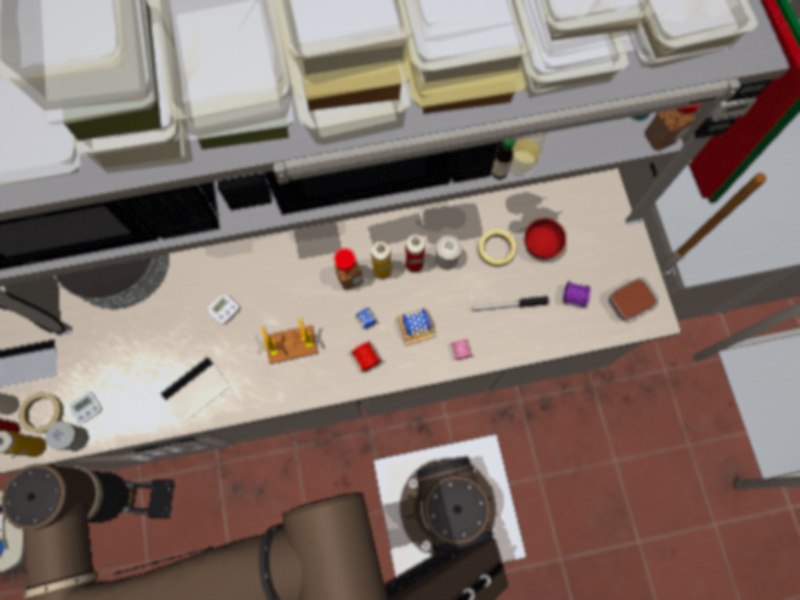

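View pics/side0v.png

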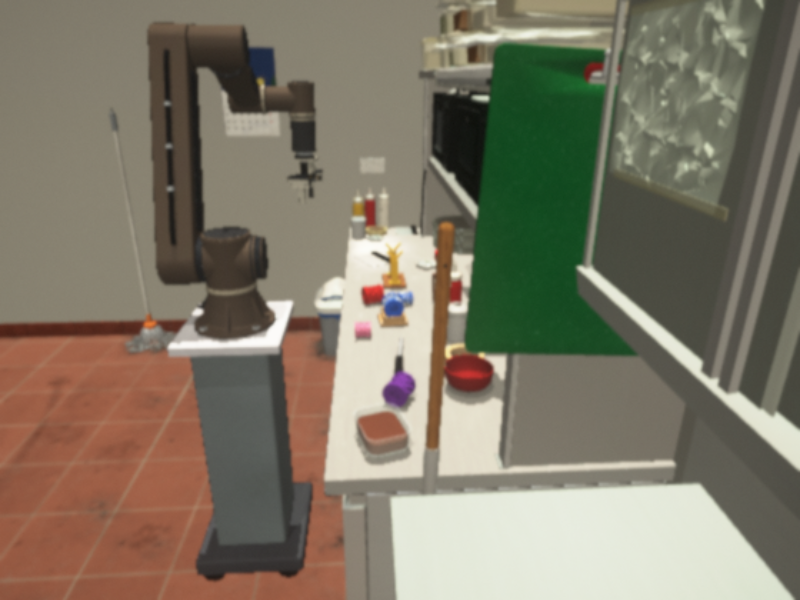

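Top view (800×600 px): the axle's handle is at (533,301) and its tip at (473,308). The rack is at (290,342). Roller look-alikes are the blue roller in the cradle (415,325), small blue (366,317), red (367,356), pink (461,349) and purple (576,294). The larger blue one, in the cradle, fits the description. I'll check that in one close crop.

```bash
python3 - <<'E'
from h import *
c=load('top0'); im=c['image']
x0,y0=170,195
cv2.imwrite('pics/crop1.png',cv2.resize(im[y0:250,x0:395],None,fx=3.5,fy=3.5,interpolation=cv2.INTER_CUBIC))
def P(u,v,z): return np.round(atz(c,(u*.7,v*.7),z),3)
print('handle',P(548,299,.018),P(520,303,.018),'tip',P(473,308,.018),'roller',P(415,325,.06),'rack',P(268,342,.13),P(305,333,.13))
E
```

```text
handle [ 0.466 -0.38   0.018] [ 0.47  -0.304  0.018] tip [ 0.482 -0.177  0.018] roller [ 0.457 -0.012  0.06 ] rack [0.47  0.356 0.13 ] [0.474 0.263 0.13 ]
```

View pics/crop1.png

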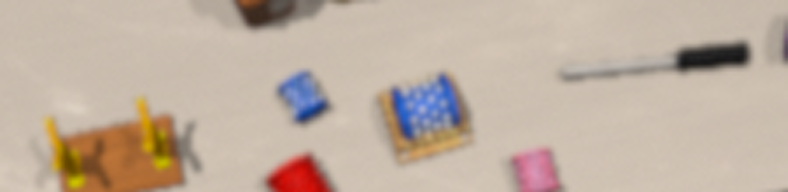

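The crop confirms it: the blue studded roller sits in the wooden cradle, the small blue one lies apart, and the axle (handle right, tip left) measures 203 mm. Next I swing the arm over.

```bash
cat >> h.py <<'E'
def to(x,y,z,yaw=None,base=None):
    s=r.get_state(); p=np.array(s['tcp_pos']); y0=s['eef_rot'][2]; a=np.radians(y0)
    d=np.array([x,y,z])-p; t=[np.cos(a)*d[0]+np.sin(a)*d[1], np.sin(a)*d[0]-np.cos(a)*d[1], -d[2]]
    print('dp',np.round(1e3*np.array(t),1),'roll',None if yaw is None else round(np.radians(-((yaw-y0+180)%360-180)),4),'rows',round(np.linalg.norm(d)/.0625,1))
E
python3 - <<'E'
from h import *
to(.45,.35,.30,-94.5)
c=load('top0')
for n,u,v in (('jar',347,283),('must',381,272),('chil',414,266),('salt',447,260)): print(n,np.round(atz(c,(u*.7,v*.7),0),3))
E
```

```text
dp [354.  227.7 -80.7] roll 1.4094 rows 6.9
jar [0.626 0.141 0.   ]
must [0.638 0.044 0.   ]
chil [ 0.637 -0.049  0.   ]
salt [ 0.636 -0.142  0.   ]
```

Call:
send_rows(steps=[{"dp": [50, 32, -20], "roll": 0.18, "jaw": 100}, {"dp": [100, 65, -40], "roll": 0.36, "jaw": 100}, {"dp": [150, 97, -60], "roll": 0.54, "jaw": 100}, {"dp": [200, 130, -80], "roll": 0.72, "jaw": 100}, {"dp": [250, 162, -80], "roll": 0.9, "jaw": 100}], newtons=60)

```text
time_s: 0.72
tcp_pos: [0.366, 0.4379, 0.3018]
eef_rot: [-179.9, 0.1, -65.6]
contact_force: [0.6, 0.2, -0.4]
gripper_width: 0.0876
gripper_force: 0.0
```

```bash
python3 - <<'E'
from h import *
s=r.get_state(); print(s['tcp_pos'],s['eef_rot'],s['joints'])
to(.5,0.2,.30,-94.5);to(.48,0.,.28,-94.5)
E
```

```text
[0.36600072 0.43790102 0.30183599] [-1.79875216e+02  9.41916127e-02 -6.56140568e+01] [ 6.97647431e+01  8.17862032e+00 -5.30313050e+00  2.33125771e-02
 -7.63635576e+01 -4.53843681e+01]
dp [272.  -23.8   1.8] roll 0.5042 rows 4.4
dp [445.9  77.   21.8] roll 0.5042 rows 7.2
```

Call:
send_rows(steps=[{"dp": [58, -3, 2], "roll": 0.15, "jaw": 100}, {"dp": [116, -6, 2], "roll": 0.3, "jaw": 100}, {"dp": [174, -9, 2], "roll": 0.45, "jaw": 100}, {"dp": [230, -10, 2], "roll": 0.5, "jaw": 100}, {"dp": [285, -5, 2], "roll": 0.5, "jaw": 100}])

```text
time_s: 1.35
tcp_pos: [0.4887, 0.1803, 0.2979]
eef_rot: [180.0, -0.0, -94.0]
contact_force: [1.3, 0.8, 0.3]
gripper_width: 0.0874
gripper_force: 0.0
```

```bash
python3 - <<'E'
from h import *
cap('wrist','w1')
s=r.get_state(); print(s['tcp_pos'],s['eef_rot'])
to(.47,-0.08,.30,-94.5);to(.475,-0.28,.26,-94.5)
E
```

```text
[0.48940325 0.17566369 0.2980648 ] [ 1.79972530e+02 -1.06758936e-01 -9.40710605e+01]
dp [256.4   1.2  -1.9] roll 0.0075 rows 4.1
dp [455.5 -18.   38.1] roll 0.0075 rows 7.3
```

View pics/w1.png

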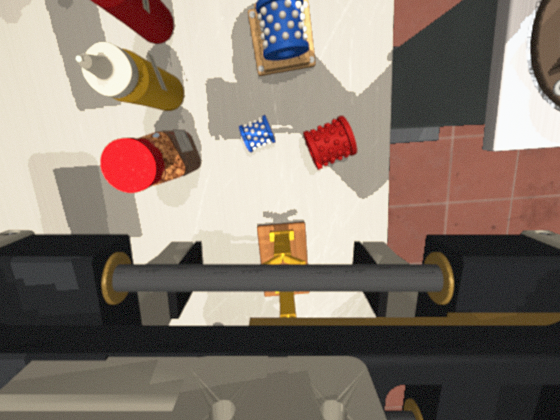

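The wrist view looks toward −y. It shows the large blue roller in its cradle at (282,28), the small blue one at (257,133), the red one at (330,142) and the rack at (283,260). I'll move on and get a better view of the roller.

Call:
send_rows(steps=[{"dp": [50, 0, 0], "roll": 0, "jaw": 100}, {"dp": [90, 0, 0], "roll": 0, "jaw": 100}, {"dp": [90, 0, 0], "roll": 0, "jaw": 100}])

```text
time_s: 1.78
tcp_pos: [0.4815, 0.0901, 0.2982]
eef_rot: [180.0, 0.0, -94.1]
contact_force: [0.9, -0.4, -0.5]
gripper_width: 0.0878
gripper_force: 0.0
```

```bash
python3 - <<'E'
from h import *
c=cap('wrist','w2')
cv2.imwrite('pics/w2v.png',cv2.resize(c['image'][0:230,150:450],None,fx=2.6,fy=2.6,interpolation=cv2.INTER_CUBIC))
s=r.get_state(); print(s['tcp_pos'],s['eef_rot'],ray(c,(280,210)),c['K'][0,0])
to(.475,-0.13,.26,-94.5)
E
```

```text
[0.48185739 0.09124857 0.29820415] [-1.79995995e+02  1.29583813e-02 -9.40697400e+01] (array([0.47565338, 0.02205971, 0.46331201]), array([ 0.00853796,  0.25177954, -0.96781073])) 290.893245625924
dp [221.2  -8.9  38.2] roll 0.0075 rows 3.6
```

View pics/w2v.png

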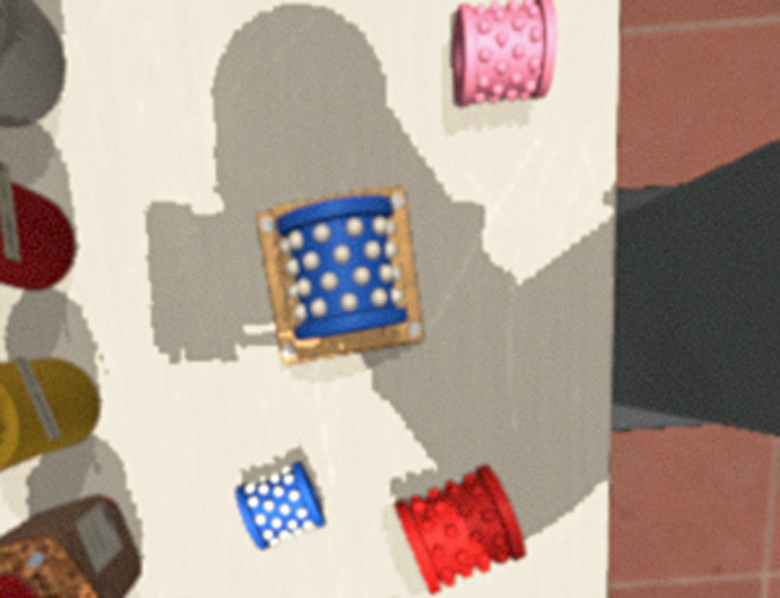

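Zoomed wrist view: cradle corners at crop (258,213), (405,187), (424,338) and (285,362). The roller's outline runs from (335,203) to (352,330).

```bash
python3 - <<'E'
from h import *
c=load('w2'); f=lambda u,v,z: atz(c,(150+u/2.6,v/2.6),z)
C=np.array([f(*p,.029) for p in((258,213),(405,187),(424,338),(285,362))])
print(C.round(4),'center',C.mean(0).round(4))
print('sides',[round(np.linalg.norm(C[i]-C[i-1]),4) for i in range(4)])
d=(C[0]+C[1]-C[2]-C[3]); print('yaw from corners',np.degrees(np.arctan2(d[1],d[0]))%180)
# roller axis silhouettes at z .051
L=[f(280,205,.051),f(297,338,.051)];Rr=[f(390,196,.051),f(408,325,.051)]
for a in(L,Rr): e=a[0]-a[1]; print(np.round(a,4),np.degrees(np.arctan2(e[1],e[0]))%180)
print(np.mean(L+Rr,0))
E
```

```text
[[ 0.5092 -0.0503  0.029 ]
 [ 0.4308 -0.0574  0.029 ]
 [ 0.4238  0.0199  0.029 ]
 [ 0.5016  0.0272  0.029 ]] center [ 0.4664 -0.0151  0.029 ]
sides [np.float64(0.0779), np.float64(0.0788), np.float64(0.0776), np.float64(0.0781)]
yaw from corners 95.36174984264548
[[ 0.4961 -0.0495  0.051 ]
 [ 0.4929  0.0153  0.051 ]] 92.80530153948024
[[ 0.4407 -0.0497  0.051 ]
 [ 0.4345  0.0129  0.051 ]] 95.64359402234588
[ 0.46608713 -0.01778304  0.051     ]
```

Call:
send_rows(steps=[{"dp": [55, -2, 0], "roll": 0, "jaw": 100}, {"dp": [110, -4, 0], "roll": 0, "jaw": 100}, {"dp": [165, -6, 0], "roll": 0, "jaw": 100}, {"dp": [220, -9, 20], "roll": 0, "jaw": 100}, {"dp": [230, -9, 20], "roll": 0, "jaw": 100}])

```text
time_s: 2.45
tcp_pos: [0.4743, -0.1395, 0.2763]
eef_rot: [179.8, -0.0, -94.1]
contact_force: [0.5, 0.4, -0.4]
gripper_width: 0.0875
gripper_force: 0.0
```

```bash
python3 - <<'E'
from h import *
c=cap('wrist','w3')
cv2.imwrite('pics/w3v.png',cv2.resize(c['image'][0:230,150:450],None,fx=2.6,fy=2.6,interpolation=cv2.INTER_CUBIC))
s=r.get_state(); print(s['tcp_pos'],s['eef_rot'])
E
```

```text
[ 0.47484242 -0.13929569  0.27719229] [ 1.79877564e+02 -2.54677680e-02 -9.40717112e+01]
```

View pics/w3v.png

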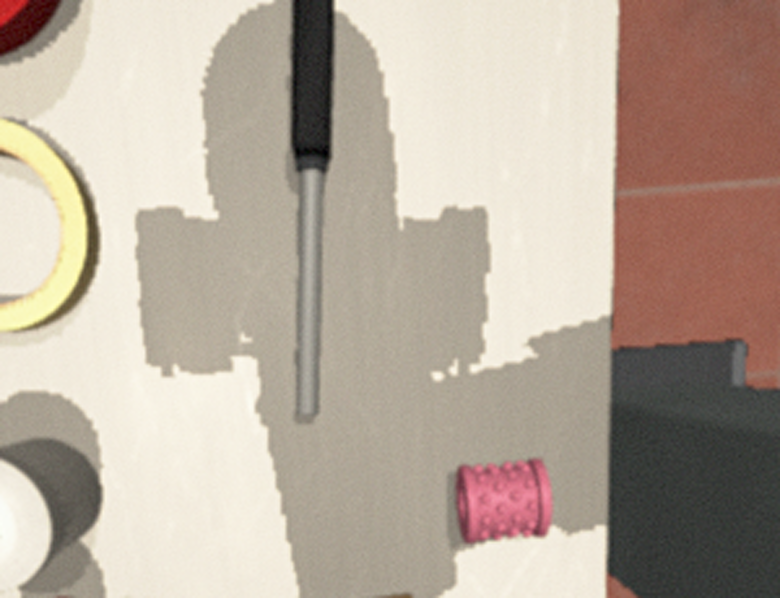

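The axle is at crop: tip (306,417), handle front at about (313,158), handle leaving the picture at (313,0).

```bash
python3 - <<'E'
from h import *
c=load('w3'); f=lambda u,v,z: atz(c,(150+u/2.6,v/2.6),z)
t=f(306,417,.018); o=f(313.5,168,.018); t2=f(306.5,410,.018)
hl=f(292.5,145,.036); hr=f(331,145,.036); ht=(f(294,5,.036)+f(333,5,.036))/2
hm=(hl+hr)/2
print('tip',t,'rod@168',o,'hw',np.linalg.norm(hl-hr),'hm',hm,'ht',ht)
print('len',np.linalg.norm(t-o))
for a,b in((t,o),(t,hm),(hm,ht)): e=a-b; print('yaw',np.degrees(np.arctan2(e[1],e[0])))
e=(t-hm)[:2]; e/=np.linalg.norm(e); org=t[:2]-.128*e; g=org-.018*e
print('origin',org,'grasp',g)
to(g[0],g[1],.15,np.degrees(np.arctan2(e[1],e[0]))-180)
to(g[0],g[1],.018,np.degrees(np.arctan2(e[1],e[0]))-180)
E
```

```text
tip [ 0.48381999 -0.17226109  0.018     ] rod@168 [ 0.46994247 -0.29721604  0.018     ] hw 0.018682940295186884 hm [ 0.46995687 -0.3036143   0.036     ] ht [ 0.46453764 -0.36235468  0.036     ]
len 0.12572321026939512
yaw 83.66269223950721
yaw 83.97526245736937
yaw 84.72896743908107
origin [ 0.47038539 -0.2995541 ] grasp [ 0.46849615 -0.31745468]
dp [178.2  -6.3 127.2] roll 0.0341 rows 3.5
dp [178.2  -6.3 259.2] roll 0.0341 rows 5.0
```

Call:
send_rows(steps=[{"dp": [58, -2, 20], "roll": 0.03, "jaw": 100}, {"dp": [116, -4, 40], "roll": 0.03, "jaw": 100}, {"dp": [174, -6, 60], "roll": 0.034, "jaw": 100}, {"dp": [178, -6, 110], "roll": 0.034, "jaw": 100}, {"dp": [178, -6, 160], "roll": 0.034, "jaw": 100}])

```text
time_s: 3.12
tcp_pos: [0.4701, -0.3156, 0.1171]
eef_rot: [-179.9, -0.0, -95.9]
contact_force: [1.1, 0.4, -0.8]
gripper_width: 0.0877
gripper_force: 0.0
```

Call:
send_rows(steps=[{"dp": [0, 0, 40], "roll": 0, "jaw": 100}, {"dp": [0, 0, 75], "roll": 0, "jaw": 100}, {"dp": [0, 0, 93], "roll": 0, "jaw": 100}, {"dp": [0, 0, 98], "roll": 0, "jaw": 100}, {"dp": [0, 0, 98], "roll": 0, "jaw": 100}])

```text
time_s: 3.75
tcp_pos: [0.4699, -0.3152, 0.0205]
eef_rot: [-180.0, -0.0, -95.8]
contact_force: [0.8, 0.4, 0.2]
gripper_width: 0.088
gripper_force: 0.0
```

```bash
python3 - <<'E'
from h import *
c=cap('wrist','w4')
s=r.get_state(); print(s['tcp_pos'],s['eef_rot'],s['contact_force'])
to(.4685,-.3175,.018,-95.9)
E
```

```text
[ 0.47007846 -0.31541151  0.02096244] [-1.79932616e+02 -1.92171225e-02 -9.58380290e+01] [ 0.79850971 -0.04926604  0.1244424 ]
dp [2.2 1.4 3. ] roll 0.0011 rows 0.1
```

Call:
send_rows(steps=[{"dp": [2, 1.5, 2.5], "roll": 0, "jaw": 60}, {"dp": [2, 1.5, 2.5], "roll": 0, "jaw": 35}, {"dp": [2, 1.5, 2.5], "roll": 0, "jaw": 5}, {"dp": [2, 1.5, 2.5], "roll": 0, "jaw": 5}, {"dp": [2, 1.5, 2.5], "roll": 0, "jaw": 5}], newtons=60)

```text
time_s: 4.42
tcp_pos: [0.4673, -0.3177, 0.0177]
eef_rot: [-180.0, -0.0, -95.9]
contact_force: [0.2, -0.1, -0.1]
gripper_width: 0.0433
gripper_force: 0.0
```

Call:
send_rows(steps=[{"dp": [0, 0, 0], "roll": 0, "jaw": 5}, {"dp": [0, 0, 0], "roll": 0, "jaw": 5}, {"dp": [0, 0, 0], "roll": 0, "jaw": 5}])

```text
time_s: 4.8
tcp_pos: [0.4675, -0.3177, 0.0177]
eef_rot: [-180.0, -0.0, -95.9]
contact_force: [0.4, -0.2, 0.1]
gripper_width: 0.0198
gripper_force: 59.7
```

Gripped: width 19.8 mm at 59.7 N. Now I lift it and turn it to the bore's direction.

Call:
send_rows(steps=[{"dp": [0, 0, -15], "roll": 0, "jaw": 5}, {"dp": [0, 0, -33], "roll": 0, "jaw": 5}, {"dp": [0, 0, -33], "roll": -0.1, "jaw": 5}, {"dp": [0, 0, -33], "roll": -0.197, "jaw": 5}, {"dp": [0, 0, -33], "roll": -0.197, "jaw": 5}])

```text
time_s: 5.42
tcp_pos: [0.4673, -0.3176, 0.0515]
eef_rot: [-180.0, -0.0, -84.7]
contact_force: [0.1, -0.4, -1.7]
gripper_width: 0.0197
gripper_force: 59.6
```

```bash
python3 - <<'E'
from h import *
s=r.get_state(); print(s['tcp_pos'],s['eef_rot'],s['contact_force'])
to(.4845,-.2116,.051,-84.6)
E
```

```text
[ 0.46732717 -0.31764453  0.05151257] [-1.79966216e+02 -1.28155202e-02 -8.46527089e+01] [ 0.12278727 -0.42900446 -1.74679532]
dp [-104.   -27.     0.5] roll -0.0009 rows 1.7
```

Call:
send_rows(steps=[{"dp": [-20, -27, 0], "roll": 0, "jaw": 5}, {"dp": [-62, -27, 0], "roll": 0, "jaw": 5}, {"dp": [-94, -27, 0], "roll": 0, "jaw": 5}, {"dp": [-94, -27, 0], "roll": 0, "jaw": 5}, {"dp": [-94, -27, 0], "roll": 0, "jaw": 5}])

```text
time_s: 6.05
tcp_pos: [0.4856, -0.2216, 0.0511]
eef_rot: [-180.0, -0.0, -84.7]
contact_force: [0.5, 0.1, -1.3]
gripper_width: 0.0196
gripper_force: 59.6
```

```bash
python3 - <<'E'
from h import *
a=cap('side','s5'); b=cap('top','t5')
s=r.get_state(); print(s['tcp_pos'],s['eef_rot'])
p=np.array(s['tcp_pos']); y=np.radians(s['eef_rot'][2]+180); u=np.array([np.cos(y),np.sin(y),0])
tip=p+.146*u; print('tip',tip)
RC=np.array([.466,-.0165,.051]); w=np.array([-.0941,.9956,0])
def show(c,x0,y0,x1,y1,k):
    im=cv2.resize(c['image'][y0:y1,x0:x1],None,fx=k,fy=k,interpolation=cv2.INTER_CUBIC)
    for P,col in((tip,(0,255,0)),(RC-.03*w,(0,0,255)),(RC+.03*w,(255,0,255))):
        q=(proj(c,P)[0]+.5-[x0,y0])*k; cv2.circle(im,(int(q[0]),int(q[1])),2,col,-1)
    return im
def around(c,hw,hh,k):
    q=proj(c,(tip+RC)/2)[0]; return show(c,int(q[0])-hw,int(q[1])-hh,int(q[0])+hw,int(q[1])+hh,k)
A=around(a,40,36,8); B=around(b,50,28,8)
h=max(A.shape[0],B.shape[0]); 
out=np.zeros((A.shape[0]+0,A.shape[1],3),np.uint8)
cv2.imwrite('pics/a5.png',np.vstack([cv2.resize(A,(448,403)),cv2.resize(B,(448,197))])if 0 else np.hstack([cv2.resize(A,(400,360)),cv2.resize(B,(400,224)) if 0 else cv2.copyMakeBorder(cv2.resize(B,(400,224)),68,68,0,0,cv2.BORDER_CONSTANT)]))
E
```

```text
[ 0.48545046 -0.22205152  0.0508281 ] [-1.79988349e+02 -7.67967559e-03 -8.46927555e+01]
tip [ 0.47194598 -0.07667742  0.0508281 ]
```

View pics/a5.png

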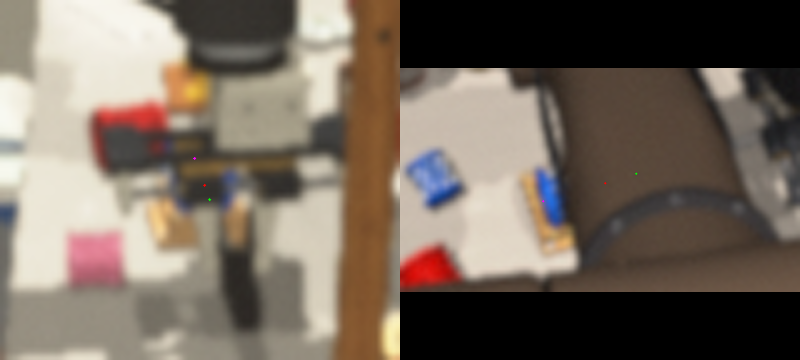

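Both views are occluded: the gripper hides the bore in the side view (near (205,190)) and the arm hides it from the top. The predicted tip lies within 1 mm of the bore line, so I'll insert in small stages and watch the force.

Call:
send_rows(steps=[{"dp": [-12, 0, 0], "roll": 0, "jaw": 5}, {"dp": [-24, 0, 0], "roll": 0, "jaw": 5}, {"dp": [-33, 0, 0], "roll": 0, "jaw": 5}, {"dp": [-40, 0, 0], "roll": 0, "jaw": 5}, {"dp": [-45, 0, 0], "roll": 0, "jaw": 5}])

```text
time_s: 6.78
tcp_pos: [0.4811, -0.1761, 0.0507]
eef_rot: [-180.0, -0.0, -84.6]
contact_force: [-1.5, -0.7, -0.4]
gripper_width: 0.0194
gripper_force: 59.6
```

Call:
send_rows(steps=[{"dp": [-8, 0, 0], "roll": 0, "jaw": 5}, {"dp": [-16, 0, 0], "roll": 0, "jaw": 5}, {"dp": [-24, 0, 0], "roll": 0, "jaw": 5}, {"dp": [-24, 0, 0], "roll": 0, "jaw": 5}])

```text
time_s: 7.28
tcp_pos: [0.4788, -0.1523, 0.0507]
eef_rot: [-180.0, 0.0, -84.6]
contact_force: [0.1, 0.3, -1.2]
gripper_width: 0.019
gripper_force: 59.6
```

Call:
send_rows(steps=[{"dp": [-12, 0, 0], "roll": 0, "jaw": 5}, {"dp": [-26, 0, 0], "roll": 0, "jaw": 5}, {"dp": [-40, 0, 0], "roll": 0, "jaw": 5}, {"dp": [-52, 0, 0], "roll": 0, "jaw": 5}, {"dp": [-58, 0, 0], "roll": 0, "jaw": 5}])

```text
time_s: 7.9
tcp_pos: [0.4734, -0.0941, 0.0507]
eef_rot: [-180.0, 0.0, -84.6]
contact_force: [-0.2, 0.6, -1.8]
gripper_width: 0.0191
gripper_force: 59.6
```

Call:
send_rows(steps=[{"dp": [0, 0, 0], "roll": 0, "jaw": 5}, {"dp": [0, 0, 0], "roll": 0, "jaw": 5}])

```text
time_s: 8.15
tcp_pos: [0.4734, -0.0951, 0.0506]
eef_rot: [180.0, -0.0, -84.6]
contact_force: [0.7, -0.2, -0.8]
gripper_width: 0.0191
gripper_force: 59.6
```

```bash
python3 - <<'E'
from h import *
a=cap('side','s6'); b=cap('top','t6'); k=5
RC=np.array([.466,-.0165,.051])
def around(c,hw,hh,W,H):
    q=proj(c,RC)[0].astype(int); im=c['image'][max(0,q[1]-hh):q[1]+hh,max(0,q[0]-hw):q[0]+hw]; return cv2.resize(im,(W,H),interpolation=cv2.INTER_CUBIC)
cv2.imwrite('pics/a6.png',np.hstack([around(a,40,40,400,400),around(b,40,40,400,400)]))
s=r.get_state(); print(s['contact_force'],s['moment'],s['gripper_width'])
E
```

```text
[ 0.44017164 -0.49909195 -1.01909419] [ 0.0780168  -0.03940139  0.00613735] 0.019610461893474335
```

View pics/a6.png

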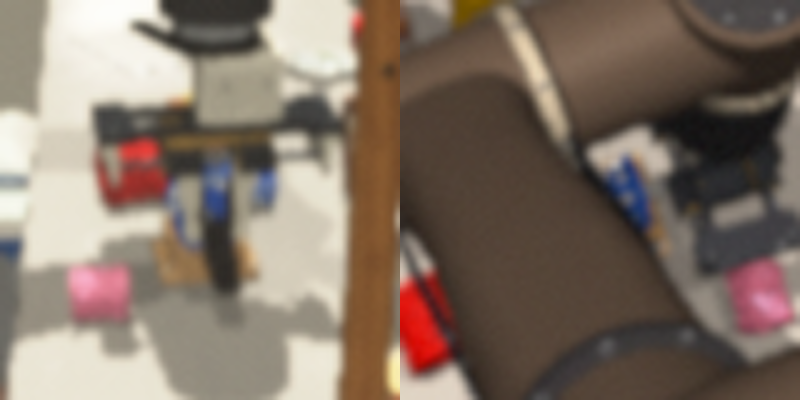

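The roller is still in the cradle in both views (side (215,190), top (630,190)), with the handle in line and no contact force, so the rod is through. Lifting gently.

Call:
send_rows(steps=[{"dp": [0, 0, -5], "roll": 0, "jaw": 5}, {"dp": [0, 0, -10], "roll": 0, "jaw": 5}, {"dp": [0, 0, -18], "roll": 0, "jaw": 5}, {"dp": [0, 0, -26], "roll": 0, "jaw": 5}, {"dp": [0, 0, -34], "roll": 0, "jaw": 5}])

```text
time_s: 8.88
tcp_pos: [0.4734, -0.095, 0.0853]
eef_rot: [-180.0, 0.0, -84.6]
contact_force: [0.2, -0.2, -3.8]
gripper_width: 0.0194
gripper_force: 59.6
```

Call:
send_rows(steps=[{"dp": [0, 0, -15], "roll": 0, "jaw": 5}, {"dp": [0, 0, -30], "roll": 0, "jaw": 5}, {"dp": [0, 0, -45], "roll": 0, "jaw": 5}, {"dp": [0, 0, -60], "roll": 0, "jaw": 5}, {"dp": [0, 0, -60], "roll": 0, "jaw": 5}])

```text
time_s: 9.5
tcp_pos: [0.4742, -0.0949, 0.146]
eef_rot: [-179.8, 0.0, -84.6]
contact_force: [-0.2, 0.7, -3.5]
gripper_width: 0.0195
gripper_force: 59.6
```

```bash
python3 - <<'E'
from h import *
a=cap('side','s7'); b=cap('top','t7')
s=r.get_state(); p=np.array(s['tcp_pos']); print(p,s['eef_rot'],s['contact_force'],s['moment'])
def around(c,P,hw,hh,W,H):
    q=proj(c,P)[0].astype(int); im=c['image'][max(0,q[1]-hh):q[1]+hh,max(0,q[0]-hw):q[0]+hw]; return cv2.resize(im,(W,H),interpolation=cv2.INTER_CUBIC)
rk=[.472,.31,.115]
cv2.imwrite('pics/a7.png',np.hstack([around(a,p+[0,.08,0],40,40,400,400),around(b,rk,32,32,400,400)]))
print(proj(b,rk))
E
```

```text
[ 0.47315902 -0.09500125  0.14448562] [ 1.79995449e+02  1.42798057e-02 -8.46248015e+01] [-0.29726796  1.03132691 -4.07937384] [-0.15047973 -0.03738878  0.01722984]
[[201.10647627 237.25651131]]
```

View pics/a7.png

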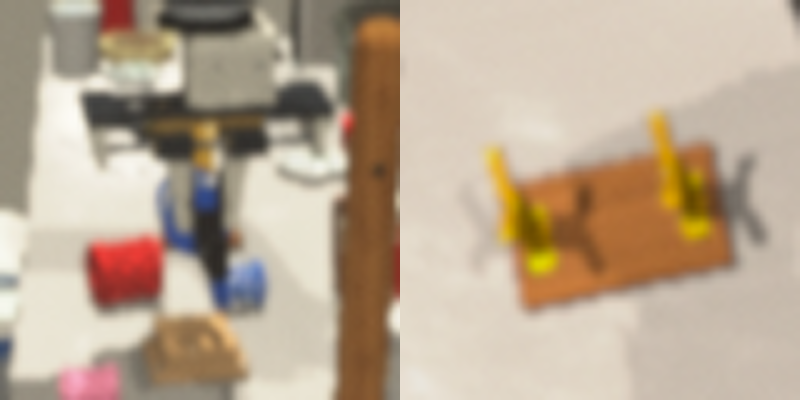

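The roller hangs on the rod (side (195,210)), and the wrist force grew by about 2.5 N. Rack in the top crop: base corners (510,188), (712,145), (733,263), (526,308); notch tips (493,152)/(540,265) and (657,115)/(697,230).

```bash
python3 - <<'E'
from h import *
c=load('t7'); f=lambda u,v,z: atz(c,(169+(u-400)/6.25-.4,205+v/6.25-.4),z)
C=np.array([f(*p,.012) for p in((510,188),(712,145),(733,263),(526,308))])
print(C.round(4),'ctr',C.mean(0),[round(np.linalg.norm(C[i]-C[i-1]),3) for i in range(4)])
d=C[0]+C[3]-C[1]-C[2]; print('yaw',np.degrees(np.arctan2(d[1],d[0])))
T=np.array([f(*p,.133) for p in((493,152),(540,265),(657,115),(697,230))])
print(T.round(4)); L=T[:2].mean(0);R_=T[2:].mean(0);d=L-R_
print('notches',L,R_,'mid',(L+R_)/2,'dist',np.linalg.norm(d),np.degrees(np.arctan2(d[1],d[0])))
# yellow segmentation, original view
im=load('top0')['image']; h=cv2.cvtColor(im,cv2.COLOR_BGR2HSV)
E
```

```text
[[0.5212 0.377  0.012 ]
 [0.5231 0.2528 0.012 ]
 [0.4481 0.2523 0.012 ]
 [0.446  0.3782 0.012 ]] ctr [0.48460573 0.31509338 0.012     ] [np.float64(0.075), np.float64(0.124), np.float64(0.075), np.float64(0.126)]
yaw 90.91490272782576
[[0.5096 0.364  0.133 ]
 [0.4397 0.3475 0.133 ]
 [0.5123 0.2699 0.133 ]
 [0.4418 0.2585 0.133 ]]
notches [0.47464105 0.35576005 0.133     ] [0.47703268 0.26418931 0.133     ] mid [0.47583687 0.30997468 0.133     ] dist 0.09160196880401102 91.49609778979688
```

I've used 9 views, so I'll refine the rack numerically from the earlier wrist image w1 by colour masks.

```bash
python3 - <<'E'
from h import *
c=load('w1'); h=cv2.cvtColor(c['image'],cv2.COLOR_BGR2HSV)
print(ray(c,(280,210)))
for v in range(218,300,4):
    row=h[v,240:330]; 
    y=[i+240 for i in range(90) if 20<=row[i][0]<=32 and row[i][1]>170 and row[i][2]>110]
    b=[i+240 for i in range(90) if 6<=row[i][0]<20 and row[i][1]>100 and row[i][2]>70]
    print(v,'Y',(y[0],y[-1],len(y)) if y else '','B',(b[0],b[-1],len(b)) if b else '')
# top view: fit rack model against masks
E
```

```text
(array([0.48300408, 0.11222817, 0.46294799]), array([ 0.00772486,  0.25152842, -0.96788286]))
218 Y  B 
222 Y  B (295, 303, 9)
226 Y  B (258, 304, 47)
230 Y  B (257, 304, 48)
234 Y (269, 293, 25) B (258, 305, 23)
238 Y (270, 293, 24) B (258, 305, 24)
242 Y (275, 288, 14) B (259, 305, 33)
246 Y (274, 288, 15) B (259, 305, 32)
250 Y (275, 289, 15) B (260, 306, 32)
254 Y (274, 289, 16) B (260, 306, 31)
258 Y (273, 294, 22) B (261, 306, 24)
262 Y (266, 304, 34) B (261, 306, 12)
266 Y  B 
270 Y  B 
274 Y  B 
278 Y  B 
282 Y  B 
286 Y  B 
290 Y  B 
294 Y (281, 292, 12) B (264, 294, 19)
298 Y (281, 292, 12) B (280, 293, 2)
```

```bash
python3 - <<'E'
from h import *
c=load('w1')
L=[atz(c,(u,v),.012) for u,v in((257.5,228),(261,260))]; R=[atz(c,(u,v),.012) for u,v in((304.5,228),(306.5,260))]
for a in(L,R): e=a[1]-a[0]; print(np.round(a,4),np.degrees(np.arctan2(e[1],e[0])))
print('width',np.linalg.norm(L[0]-R[0])); m0=(L[0]+R[0])/2; m1=(L[1]+R[1])/2; e=m1-m0; print('axis',m0,m1,np.degrees(np.arctan2(e[1],e[0])))
print('V',atz(c,(285,262),.125),atz(c,(266,262),.133),atz(c,(304,262),.133)); print('post', atz(c,(281.5,248),.06))
E
```

```text
[[0.5252 0.2571 0.012 ]
 [0.5242 0.3137 0.012 ]] 90.95521533313864
[[0.4488 0.2624 0.012 ]
 [0.4481 0.319  0.012 ]] 90.78298748563398
width 0.07653818365905816
axis [0.48701407 0.25974827 0.012     ] [0.48615519 0.31636524 0.012     ] 90.86910827233693
V [0.48397003 0.26804522 0.125     ] [0.507267  0.2627224 0.133    ] [0.46062544 0.26599108 0.133     ]
post [0.48791731 0.27517913 0.06      ]
```

The rack is consistent: V width 46.7 mm, centre ≈ (0.485, 0.314), yaw ≈ 91°. I'll raise and carry over it.

```bash
python3 - <<'E'
from h import *
to(.4863,.234,.205,-89.1)
E
```

```text
dp [-326.3  -43.9  -60.5] roll 0.0781 rows 5.4
```

Call:
send_rows(steps=[{"dp": [0, 0, -15], "roll": 0, "jaw": 5}, {"dp": [0, 0, -35], "roll": 0, "jaw": 5}, {"dp": [0, 0, -52], "roll": 0, "jaw": 5}, {"dp": [0, 0, -60], "roll": 0, "jaw": 5}, {"dp": [0, 0, -60], "roll": 0, "jaw": 5}])

```text
time_s: 10.22
tcp_pos: [0.4736, -0.095, 0.2051]
eef_rot: [-180.0, 0.0, -84.6]
contact_force: [0.5, -0.9, -3.5]
gripper_width: 0.0198
gripper_force: 59.6
```

Call:
send_rows(steps=[{"dp": [-8, -1, 0], "roll": 0, "jaw": 5}, {"dp": [-22, -3, 0], "roll": 0.01, "jaw": 5}, {"dp": [-41, -6, 0], "roll": 0.02, "jaw": 5}, {"dp": [-63, -9, 0], "roll": 0.03, "jaw": 5}, {"dp": [-86, -12, 0], "roll": 0.04, "jaw": 5}])

```text
time_s: 10.85
tcp_pos: [0.4767, -0.0074, 0.2039]
eef_rot: [179.9, -0.0, -86.9]
contact_force: [-0.2, 0.5, -3.5]
gripper_width: 0.0195
gripper_force: 59.6
```

Call:
send_rows(steps=[{"dp": [-23, -3, 0], "roll": 0.01, "jaw": 5}, {"dp": [-46, -6, 0], "roll": 0.02, "jaw": 5}, {"dp": [-69, -9, 0], "roll": 0.03, "jaw": 5}, {"dp": [-92, -12, 0], "roll": 0.035, "jaw": 5}, {"dp": [-115, -15, 0], "roll": 0.038, "jaw": 5}])

```text
time_s: 11.48
tcp_pos: [0.4854, 0.1083, 0.2038]
eef_rot: [179.9, -0.0, -89.1]
contact_force: [0.1, 0.3, -3.9]
gripper_width: 0.0196
gripper_force: 59.6
```

Call:
send_rows(steps=[{"dp": [-22, -2, 0], "roll": 0, "jaw": 5}, {"dp": [-42, -3, 0], "roll": 0, "jaw": 5}, {"dp": [-60, -4, 0], "roll": 0, "jaw": 5}, {"dp": [-74, -5, 0], "roll": 0, "jaw": 5}, {"dp": [-84, -5, 0], "roll": 0, "jaw": 5}])

```text
time_s: 12.1
tcp_pos: [0.4897, 0.1922, 0.2046]
eef_rot: [180.0, -0.0, -89.1]
contact_force: [-0.0, -0.1, -3.3]
gripper_width: 0.0194
gripper_force: 59.6
```

```bash
python3 - <<'E'
from h import *
s=r.get_state(); print(s['tcp_pos'],s['eef_rot'],s['contact_force'],s['moment'])
to(.4863,.234,.135,-89.1)
E
```

```text
[0.48967857 0.19219001 0.20459515] [ 1.79992173e+02 -7.25313815e-03 -8.90711834e+01] [-0.04742767 -0.14630939 -3.28646038] [-0.15731122 -0.08852648  0.00165774]
dp [-41.9   2.7  69.6] roll 0.0005 rows 1.3
```

Call:
send_rows(steps=[{"dp": [-10, 1, 0], "roll": 0, "jaw": 5}, {"dp": [-22, 2, 0], "roll": 0, "jaw": 5}, {"dp": [-34, 3, 0], "roll": 0, "jaw": 5}, {"dp": [-42, 3, 0], "roll": 0, "jaw": 5}, {"dp": [-42, 3, 0], "roll": 0, "jaw": 5}])

```text
time_s: 12.72
tcp_pos: [0.486, 0.2339, 0.2046]
eef_rot: [180.0, -0.0, -89.0]
contact_force: [-0.1, -0.2, -3.6]
gripper_width: 0.0194
gripper_force: 59.6
```

```bash
python3 - <<'E'
from h import *
a=cap('side','s8'); b=cap('top','t8')
s=r.get_state(); p=np.array(s['tcp_pos']); print(p)
def around(c,P,hw,hh,W,H):
    q=proj(c,P)[0].astype(int); print(q-[hw,hh]); im=c['image'][max(0,q[1]-hh):q[1]+hh,max(0,q[0]-hw):q[0]+hw]; return cv2.resize(im,(W,H),interpolation=cv2.INTER_CUBIC)
rk=[.485,.314,.15]
cv2.imwrite('pics/a8.png',np.hstack([around(a,rk,32,32,400,400),around(b,rk,40,40,400,400)]))
# numeric: blue pixels near roller in top image
h=cv2.cvtColor(b['image'],cv2.COLOR_BGR2HSV); m=cv2.inRange(h,(105,120,50),(125,255,255)); n,l,st,ce=cv2.connectedComponentsWithStats(m)
for i in range(1,n):
    if st[i][4]>20: print(st[i],ce[i],atz(b,ce[i],.22).round(3))
E
```

```text
[0.48590433 0.23324678 0.2045847 ]
[243 136]
[157 191]
[186 218  20  20 121] [197.00826446 227.49586777] [0.479 0.305 0.22 ]
[ 20 353   3  15  29] [ 21.         360.17241379] [0.172 0.897 0.22 ]
```

The top view puts the roller near (0.479, 0.305), about where I expect it. Lowering with a +3 mm shift along the rack.

Call:
send_rows(steps=[{"dp": [-3, 0, 10], "roll": 0, "jaw": 5}, {"dp": [-3, 0, 25], "roll": 0, "jaw": 5}, {"dp": [-3, 0, 40], "roll": 0, "jaw": 5}, {"dp": [-3, 0, 54], "roll": 0, "jaw": 5}, {"dp": [-3, 0, 64], "roll": 0, "jaw": 5}])

```text
time_s: 13.45
tcp_pos: [0.4857, 0.236, 0.1393]
eef_rot: [179.9, -0.1, -89.1]
contact_force: [0.1, 0.3, -2.1]
gripper_width: 0.0193
gripper_force: 59.6
```

Call:
send_rows(steps=[{"dp": [0, 0, 6], "roll": 0, "jaw": 5}, {"dp": [0, 0, 12], "roll": 0, "jaw": 5}, {"dp": [0, 0, 17], "roll": 0, "jaw": 5}, {"dp": [0, 0, 20], "roll": 0, "jaw": 5}, {"dp": [0, 0, 20], "roll": 0, "jaw": 5}])

```text
time_s: 14.08
tcp_pos: [0.4859, 0.2363, 0.1206]
eef_rot: [180.0, -0.0, -89.1]
contact_force: [-0.2, -0.4, -3.2]
gripper_width: 0.0193
gripper_force: 59.6
```

Call:
send_rows(steps=[{"dp": [0, 0, 2], "roll": 0, "jaw": 5}, {"dp": [0, 0, 4], "roll": 0, "jaw": 5}, {"dp": [0, 0, 4], "roll": 0, "jaw": 5}])

```text
time_s: 14.45
tcp_pos: [0.4863, 0.2366, 0.1169]
eef_rot: [-180.0, 0.0, -89.1]
contact_force: [1.2, -0.1, -1.3]
gripper_width: 0.0193
gripper_force: 59.6
```

Call:
send_rows(steps=[{"dp": [0, 0, 1], "roll": 0, "jaw": 5}, {"dp": [0, 0, 2], "roll": 0, "jaw": 5}, {"dp": [0, 0, 2], "roll": 0, "jaw": 5}])

```text
time_s: 14.82
tcp_pos: [0.487, 0.2368, 0.1155]
eef_rot: [-179.9, 0.1, -89.1]
contact_force: [3.8, -0.8, 3.3]
gripper_width: 0.0195
gripper_force: 59.7
```

```bash
python3 - <<'E'
from h import *
a=cap('side','s9'); b=cap('top','t9')
s=r.get_state(); p=np.array(s['tcp_pos']); print(p,s['contact_force'],s['moment'])
def around(c,P,hw,hh,W,H):
    q=proj(c,P)[0].astype(int); print(q-[hw,hh]); im=c['image'][max(0,q[1]-hh):q[1]+hh,max(0,q[0]-hw):q[0]+hw]; return cv2.resize(im,(W,H),interpolation=cv2.INTER_CUBIC)
rk=[.485,.314,.115]
cv2.imwrite('pics/a9.png',np.hstack([around(a,rk,30,30,400,400),around(b,rk,32,32,400,400)]))
E
```

```text
[0.48692881 0.23682547 0.1154161 ] [ 4.19124476 -1.18565512  3.09600145] [-0.2270648  -1.82354732 -0.09521868]
[245 145]
[167 201]
```

View pics/a9.png

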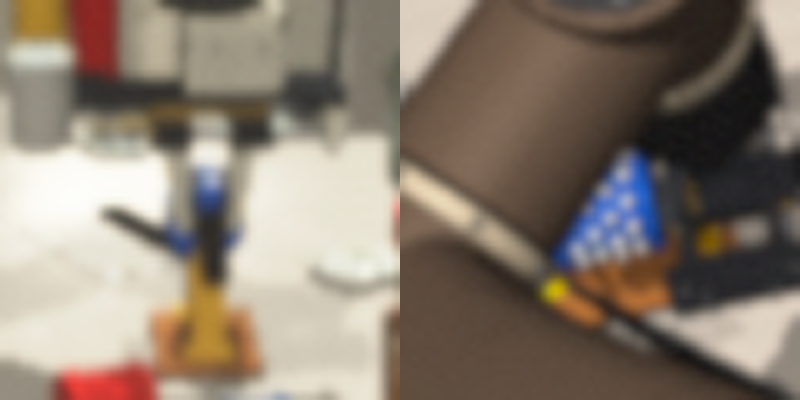

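The side crop shows the handle in line above the rack's yellow upright at (205,310), with the roller behind it at (205,230). The top crop shows the roller between the uprights. The tool feels +x 4 N and +z support, so the rod is on a V wall and almost seated. I'll ease 2 mm toward +x, then release.

Call:
send_rows(steps=[{"dp": [0, -1, 0], "roll": 0, "jaw": 5}, {"dp": [0, -2, 0], "roll": 0, "jaw": 5}, {"dp": [0, -2, 0], "roll": 0, "jaw": 5}])

```text
time_s: 15.3
tcp_pos: [0.4879, 0.2366, 0.1145]
eef_rot: [180.0, 0.0, -89.1]
contact_force: [1.7, 1.2, 1.4]
gripper_width: 0.0191
gripper_force: 59.7
```

Call:
send_rows(steps=[{"dp": [0, -0.5, 0], "roll": 0, "jaw": 5}, {"dp": [0, -0.5, 0], "roll": 0, "jaw": 5}, {"dp": [0, -0.5, 0], "roll": 0, "jaw": 5}], newtons=6)

```text
time_s: 15.68
tcp_pos: [0.4881, 0.2364, 0.1143]
eef_rot: [180.0, -0.0, -89.1]
contact_force: [2.2, 1.4, -2.1]
gripper_width: 0.0203
gripper_force: 5.9
```

Call:
send_rows(steps=[{"dp": [0, 0, 0], "roll": 0, "jaw": 26}, {"dp": [0, 0, 0], "roll": 0, "jaw": 30}, {"dp": [0, 0, 0], "roll": 0, "jaw": 40}, {"dp": [0, 0, 0], "roll": 0, "jaw": 60}, {"dp": [0, 0, 0], "roll": 0, "jaw": 80}])

```text
time_s: 16.3
tcp_pos: [0.4884, 0.2363, 0.1147]
eef_rot: [180.0, -0.0, -89.1]
contact_force: [-0.4, 0.2, -0.7]
gripper_width: 0.0498
gripper_force: 0.0
```

```bash
python3 - <<'E'
from h import *
a=cap('side','s10'); b=cap('top','t10'); p=load('s9')
d=cv2.absdiff(a['image'],p['image']).max(2); print(np.argwhere(d[150:200,255:300]>40).shape)
h=cv2.cvtColor(a['image'],cv2.COLOR_BGR2HSV)
for n,c in(('s9',p),('s10',a)):
    h=cv2.cvtColor(c['image'],cv2.COLOR_BGR2HSV)[145:205,245:305]; m=cv2.inRange(h,(105,120,50),(125,255,255)); k=cv2.inRange(h,(0,0,0),(180,255,50))
    print(n,'blue',cv2.countNonZero(m),np.argwhere(m).mean(0),'black',cv2.countNonZero(k),np.argwhere(k).mean(0))
E
```

```text
(247, 2)
s9 blue 7 [30.42857143 30.42857143] black 10 [26.3 25.3]
s10 blue 11 [30.36363636 30.18181818] black 9 [23.55555556 37.77777778]
```

Released with no residual force. Opening fully and rising straight up.

Call:
send_rows(steps=[{"dp": [0, 0, 0], "roll": 0, "jaw": 100}, {"dp": [0, 0, 0], "roll": 0, "jaw": 100}, {"dp": [0, 0, -10], "roll": 0, "jaw": 100}, {"dp": [0, 0, -30], "roll": 0, "jaw": 100}, {"dp": [0, 0, -60], "roll": 0, "jaw": 100}])

```text
time_s: 17.02
tcp_pos: [0.4882, 0.2361, 0.1753]
eef_rot: [179.9, -0.0, -89.1]
contact_force: [0.5, -0.2, 1.0]
gripper_width: 0.0878
gripper_force: 0.0
```

Call:
send_rows(steps=[{"dp": [0, 0, -50], "roll": 0, "jaw": 100}, {"dp": [0, 0, -100], "roll": 0, "jaw": 100}, {"dp": [0, 0, -130], "roll": 0, "jaw": 100}, {"dp": [0, 0, -130], "roll": 0, "jaw": 100}])

```text
time_s: 17.52
tcp_pos: [0.4895, 0.237, 0.3084]
eef_rot: [-179.7, 0.2, -89.1]
contact_force: [0.1, -0.2, -0.8]
gripper_width: 0.0875
gripper_force: 0.0
```

```bash
python3 - <<'E'
from h import *
c=cap('wrist','w11'); b=cap('top','t11'); a=cap('side','s11')
s=r.get_state(); print(s['time_s'],s['tcp_pos'],s['contact_force'])
def blobs(n,c,z,lo,hi,mn):
    h=cv2.cvtColor(c['image'],cv2.COLOR_BGR2HSV); m=cv2.inRange(h,lo,hi); k,l,st,ce=cv2.connectedComponentsWithStats(m)
    for i in range(1,k):
        if st[i][4]>mn: print(n,st[i],ce[i].round(1),atz(c,ce[i],z).round(3))
blobs('blue top',b,.11,(105,120,50),(125,255,255),15)
blobs('blue wrist',c,.11,(105,120,50),(125,255,255),60)
blobs('blue side',a,.11,(100,120,50),(128,255,255),8)
for n,P in(('roller',[.485,.314,.109]),('handle',[.486,.214,.115])):
    print(n,'top',proj(b,P),'wrist',proj(c,P),'side',proj(a,P))
    q=proj(a,P)[0].round().astype(int); print(a['image'][q[1]-1:q[1]+2,q[0]].tolist())
    q=proj(c,P)[0].round().astype(int); print(c['image'][q[1],q[0]-12:q[0]+13:2].tolist() if 0<=q[1]<420 else 'out')
E
```

```text
17.675 [0.4880262  0.2361624  0.30423033] [ 0.28146069 -0.56615365 -0.98124399]
blue top [255 224   7   5  17] [258.1 226.2] [0.472 0.104 0.11 ]
blue top [190 229  11   9  49] [195.1 233.2] [0.492 0.329 0.11 ]
blue top [ 20 353   3  16  28] [ 20.9 360.2] [0.181 0.956 0.11 ]
blue top [  0 379   3   9  17] [  0.6 382.8] [0.124 1.024 0.11 ]
blue wrist [246  72  34  37 438] [262.8  89.7] [0.508 0.12  0.11 ]
blue wrist [ 257  222   43   43 1004] [278.  240.7] [0.487 0.306 0.11 ]
blue side [159  43  32  18 320] [172.2  52.5] [-1.26477e+02  6.35768e+02  1.10000e-01]
blue side [274 174   4   3   9] [275.7 174.9] [0.488 0.339 0.11 ]
blue side [279 207   3   5  11] [279.8 208.9] [ 0.483 -0.118  0.11 ]
roller top [[199.72743256 234.39437355]] wrist [[279.6364933  245.91669542]] side [[275.21652879 176.54020932]]
[[113, 71, 60], [79, 66, 68], [56, 66, 76]]
[[211, 109, 65], [215, 121, 81], [226, 116, 48], [231, 123, 53], [233, 125, 56], [233, 123, 51], [228, 150, 114], [228, 169, 147], [219, 127, 88], [221, 110, 45], [183, 98, 55], [164, 81, 34], [189, 89, 32]]
handle top [[227.11511582 228.23170863]] wrist [[280.33158934 171.73225636]] side [[276.39612809 181.61671114]]
[[45, 51, 55], [42, 50, 56], [40, 52, 60]]
[[204, 225, 232], [146, 162, 174], [28, 30, 31], [53, 55, 56], [46, 49, 53], [48, 50, 51], [50, 53, 50], [47, 46, 53], [50, 47, 49], [41, 45, 49], [193, 215, 229], [229, 243, 247], [226, 240, 246]]
```

```bash
python3 - <<'E'
from h import *
c=load('w11'); h=cv2.cvtColor(c['image'],cv2.COLOR_BGR2HSV)
for v in range(125,275,6):
    row=h[v,235:325]; k=[i+235 for i in range(90) if row[i][2]<75]
    y=[i+235 for i in range(90) if 20<=row[i][0]<=32 and row[i][1]>150 and row[i][2]>100]; b=[i+235 for i in range(90) if 105<=row[i][0]<=125 and row[i][1]>120]
    f=lambda q:(q[0],q[-1],len(q)) if q else ''
    print(v,'blk',f(k),'yel',f(y),'blu',f(b), atz(c,(280,v),.133)[1].round(3), atz(c,((k[0]+k[-1])/2,v),.133)[0].round(4) if k else '')
E
```

```text
125 blk  yel  blu  0.159 
131 blk  yel  blu  0.166 
137 blk  yel  blu  0.172 
143 blk (272, 285, 14) yel  blu  0.179 0.4888
149 blk (271, 286, 16) yel  blu  0.186 0.4887
155 blk (272, 286, 15) yel  blu  0.192 0.488
161 blk (271, 286, 16) yel  blu  0.199 0.4885
167 blk (272, 286, 15) yel  blu  0.206 0.4878
173 blk (272, 286, 15) yel  blu  0.213 0.4877
179 blk (271, 286, 16) yel  blu  0.22 0.4881
185 blk (272, 286, 15) yel  blu  0.227 0.4874
191 blk (271, 286, 16) yel  blu  0.235 0.4879
197 blk (272, 286, 15) yel (267, 290, 8) blu  0.242 0.4872
203 blk (272, 285, 14) yel (267, 290, 10) blu  0.249 0.4876
209 blk  yel (271, 286, 4) blu  0.257 
215 blk  yel (262, 295, 24) blu  0.264 
221 blk  yel (256, 301, 22) blu  0.272 
227 blk  yel  blu (257, 299, 33) 0.28 
233 blk  yel  blu (258, 299, 42) 0.287 
239 blk  yel  blu (264, 289, 22) 0.295 
245 blk  yel  blu (262, 293, 22) 0.303 
251 blk  yel  blu (267, 294, 13) 0.311 
257 blk  yel  blu (264, 289, 13) 0.319 
263 blk  yel  blu (267, 292, 25) 0.328 
269 blk (235, 324, 86) yel  blu  0.336 0.4848
```

The axle sits centred in the V: handle centre px 279, notch 256–301. The handle front is at y≈0.253 (ideal 0.2515). The roller is between the uprights and the tool is clear, so I'm handing in.

```bash
python3 -c "
from plant import r
print(r.close_job())"
```

```text
the job is handed in; nothing more can be done
None
```

The roller is hanging on the axle in both V notches of the drying rack, released with the gripper clear, and the job was handed in at about 18 s of the 64 s allowed; no verdict came back.

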